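Count along the screw rack and push the yellow case into the third bay

TASK

Starting at the red end of the rack, run a fingertip along the white labels on its rail to count the bays, full or empty: touch the first, the second and the third label in that order, and no label beyond. Then push the yellow screw case along the table, without picking it up or tipping it, into that third bay until it is fully home against the back. Leave the case alone until you have counted, and do not disturb the blue and green cases, the hammer or the glue bottle.

Things in the scene. Friction and masses are not known exactly. Their poses are not given: they have to be found in the camera images.
- rack: fixed wooden rack, 306 wide x 86 deep x 40 mm high: six bays in a row, open at the front, no floor. Origin on the table, middle of the open front; x points into the bays (away from robot), y left along the row. 6 mm dividers, round noses; bays 44 mm wide centred on y = +125, +75, +25, -25, -75, -125 mm, 76 mm deep from x = 0 to the back panel. A rail over all bays at x = 37 to 67 mm, underside at 40 mm
- red_end: red painted end cheek of the rack, 88 x 18 x 50 mm, fixed at the left or right end of the row (rack y = +163 or -163 mm); counting starts here. Origin under the middle of its near face, axes as the rack
- grey_end: the grey end cheek, same size, at the other end of the row
- tab_a: blank white label plate (26 x 42 x 5 mm) on the rail over the leftmost (+y) bay as seen from the robot, origin at the middle of its top face, 50 mm above the table; fixed, rigid
- tab_b: blank white label plate (26 x 42 x 5 mm) on the rail over the second from left bay as seen from the robot, origin at the middle of its top face, 50 mm above the table; fixed, rigid
- tab_c: blank white label plate (26 x 42 x 5 mm) on the rail over the third from left bay as seen from the robot, origin at the middle of its top face, 50 mm above the table; fixed, rigid
- tab_d: blank white label plate (26 x 42 x 5 mm) on the rail over the fourth from left bay as seen from the robot, origin at the middle of its top face, 50 mm above the table; fixed, rigid
- tab_e: blank white label plate (26 x 42 x 5 mm) on the rail over the fifth from left bay as seen from the robot, origin at the middle of its top face, 50 mm above the table; fixed, rigid
- tab_f: blank white label plate (26 x 42 x 5 mm) on the rail over the rightmost (-y) bay as seen from the robot, origin at the middle of its top face, 50 mm above the table; fixed, rigid
- case: closed yellow plastic screw case, 80 long (its x) x 36 wide (its y) x 32 mm high, rigid, origin at the centre of its underside; about 0.1 to 0.25 kg. It lies loose on the table in front of the rack, its length roughly along the bays, up to 12 degrees askew; to be pushed. When home, its origin is at rack x = 36 mm and its near end stands 4 mm out of the front
- blue_case: closed blue plastic screw case, 80 long (its x) x 36 wide (its y) x 32 mm high, rigid, origin at the centre of its underside; loose, already in a bay; bystander
- green_case: closed green plastic screw case, 80 long (its x) x 36 wide (its y) x 32 mm high, rigid, origin at the centre of its underside; loose, already in a bay; bystander
- hammer: claw hammer lying loose on the table to the right, handle towards the robot, about 300 mm long; bystander
- glue: white glue bottle with an orange cap, 52 mm across, 150 mm high, standing loose to the left, origin at the centre of its underside; bystander
There are look-alikes about, which are no part of the job. Of the things that look like the case, the middle-sized one is meant. Of the things like the red_end, leave any that is turquoise; of the rest the smaller one is meant.

How it is judged:
On the way, in this order (a step that is already met when the one before it is completed fails the run):
1. a finger touches the first label from the red end, the yellow case not yet moved (30 mm) (distance of case from where it was at the start of the episode below 0.03 m and ((y of red_end in the frame of rack above 0 m and contact force between the fingers and tab_a above 0.3 N) or (y of red_end in the frame of rack below 0 m and contact force between the fingers and tab_f above 0.3 N))).
2. then the second label, the yellow case not yet moved (distance of case from where it was at the start of the episode below 0.03 m and ((y of red_end in the frame of rack above 0 m and contact force between the fingers and tab_b above 0.3 N) or (y of red_end in the frame of rack below 0 m and contact force between the fingers and tab_e above 0.3 N))).
3. then the third label, the yellow case not yet moved (distance of case from where it was at the start of the episode below 0.03 m and ((y of red_end in the frame of rack above 0 m and contact force between the fingers and tab_c above 0.3 N) or (y of red_end in the frame of rack below 0 m and contact force between the fingers and tab_d above 0.3 N))).
4. then the yellow case is home in the third bay from the red end (x of case in the frame of rack between 0.03 and 0.045 m and height (world z) of case below 0.005 m and angle between case's own z axis and vertical below 0.1 rad and ((y of red_end in the frame of rack above 0 m and y of case in the frame of rack between 0.017 and 0.033 m) or (y of red_end in the frame of rack below 0 m and y of case in the frame of rack between -0.033 and -0.017 m))), for 0.2 s.
At the end, for the whole second after the job is handed in: The yellow case lies flat on the table in the third bay from the red end (within 8 mm of the bay's middle), within 6 mm of touching the back panel, at rest; the blue and green cases within 15 mm and the hammer and glue bottle within 20 mm of where they started (all of step 4 and linear speed of case below 0.01 m/s and distance of each of blue_case, green_case from where it was at the start of the episode below 0.015 m and distance of each of hammer, glue from where it was at the start of the episode below 0.02 m).
It fails at once if the yellow case is lifted more than 6 mm (height (world z) of case above 0.006 m).
It fails at once if the yellow case is tipped by more than 14 degrees (angle between case's own z axis and vertical above 0.25 rad).
It fails at once if a finger touches a label beyond the third ((y of red_end in the frame of rack above 0 m and (contact force between the fingers and tab_d above 0.3 N or contact force between the fingers and tab_e above 0.3 N or contact force between the fingers and tab_f above 0.3 N)) or (y of red_end in the frame of rack below 0 m and (contact force between the fingers and tab_a above 0.3 N or contact force between the fingers and tab_b above 0.3 N or contact force between the fingers and tab_c above 0.3 N))).
It fails at once if the blue or green case, the hammer or the glue bottle is disturbed (distance of any of blue_case, green_case from where it was at the start of the episode above 0.015 m or distance of any of hammer, glue from where it was at the start of the episode above 0.02 m).
It also fails if it takes over 64 s, if anything falls off the work surface, if the arm or the gripper's body presses on something with over 40 N, if the wrist force passes 120 N, or if a joint passes its speed limit or range.

ROBOT

A 7-joint arm with a two-finger parallel gripper is mounted at the origin on the work surface. World frame = base frame: x ahead of the robot, y to its left, z up, the work surface at z = 0. Lengths are in m, angles in rad, forces in N, time in s.
With the tool pointing down it reaches from about 0.425 to 0.925 m from the base axis. Payload 6.8 kg.
Tool frame: the origin (TCP) lies between the finger pads; the fingertips stand 17 mm ahead of it and the grasp point (between the pads) lies 2 mm behind it; z points along the fingers, y is the direction in which the jaws open and shut (so a half turn about z gives the same grasp; the last joint's range is limited). The gripper opens to 85 mm and grips with 20 to 120 N. Pads are 22 mm wide; open, the fingers measure 114 mm over their backs; the gripper's body (76 mm by 85 mm) begins 54 mm behind the grasp point. The pads swing forward as they close: fully open they stand 13 mm farther back than shut.
Start: joints at [-1.215, 0.477, 0.022, 1.555, -0.011, 1.109, -0.083], TCP at [0.302, 0.604, 0.248] pointing down, gripper open.
Joint ranges: [-2.96, 2.96], [-0.34, 2.1], [-1.41, 1.46], [0.24, 2.44], [-1.37, 4.51], [0.17, 1.92], [-2.96, 2.96]. Speed limits (rad/s): [2.39, 2.39, 3.14, 3.14, 3.14, 3.14, 3.14].

INTERFACE

Orientations are given as a unit quaternion [w, x, y, z].
In Python, from station import bot gives the robot as it stands. The module is installed in compiled form; this text tells all that it offers.
- The arm moves only by the tool carry_out, never from a script. Its argument "moves" is a list of rows, each a list of 3 entries, a list of its own where there are three numbers: the turn, a rotation vector about the tool's x, y, z in degrees, then the shift along the tool's x, y, z in cm, then the finger opening in cm, from 0 to 8.54. A call has 1 to 5 rows; each row is the pose to reach, as a shift and turn from the pose commanded when the call began, along the tool's axes at that moment; what a row does not reach only later rows make up. A row lasts 1/8 s, in which the tool goes at most 62.5 mm and 10.7 degrees, less where a joint would pass 70% of its speed; a pose out of reach is approached as far as the arm can. A call with a gripper value outside its range is refused whole. The fingers move at their own pace and stop on an object; "newtons" is the grip in N (left out, the last holds). Time passes only in rows, so rows that repeat a pose let the fingers close. It gives the time, the measured TCP pose, the force and the opening at its end, in the units of the state.
- bot.get_obs(): the state, without advancing time (a new reading comes with each control period).
- bot.read_camera(name): name is "side" or "top"; returns the picture (420x560x3 uint8, red, green, blue); there is no depth.
- bot.camera_info(name): a dict with "vertical_fov" (degrees; the focal length in pixels is half the picture's height over the tangent of half this angle, whatever the lens; pixels are square), "cx", "cy" (the principal point, pixels), "k1" (the pictures are not rectified: a ray, as slopes to the right and down, at radius r is drawn at 1 + k1 r^2 times it, then the intrinsics apply), "position" and "attitude" of the camera in the world. Camera axes: x right, y up, looking along -z (the intrinsics and any distortion apply to the point x, -y, -z); pixel columns grow to the right and rows downward; lengths in m; the calibration is good to about 2 mm. A picture is of the moment at which its call begins. camera_info takes no time and is no camera call.
- bot.hand_in(): hands the job in, once; it reports no verdict.
Trained networks look in the newest picture that a camera, given by its name, has taken for a name from the list of things; names that differ only in an ending like _2 or _b are one class to them, and where a whole thing is asked for, a point or a joint stands for the part that bears it (a point fixed in the world has none). Each returns a list of dicts, best first, with "score" (0 to 1); they miss things now and then, are a little off and sometimes report something else, mostly with a low value. They report only what shows in the picture. A call takes as long as a camera call. They do not tell look-alikes from the thing itself.
- bot.silhouettes(label, camera): "region" (420x560 bool, what is visible of it) and "location" ([column, row] in pixels, amid what is visible of it).
The state is a dict: "t": time; "q": joint angles; "joint_vel": joint speeds; "joint_torque": joint torques, N m; "eef_pos": TCP position; "tool_rot": TCP orientation; "contact_force": force on the tool from outside, world axes, zero at the start; "torque": the same for the moment, N m; "gripper_width": opening from 0.0 (shut) to 1.0 (fully open).
Only numpy, scipy, OpenCV 4.12 (cv2) and the standard library are available. Lean on these libraries where they do the work, as an engineer would, in place of code of your own. Each camera call takes 0.05 s, during which the arm holds its last target. There are 200 camera calls.

## Working session

There is one attempt and no reset: what is moved stays moved. The work goes in short steps, Python scripts to look and compute and a tool call to move; the robot and the scene stay as the last step left them, time stands still between calls to the robot, and variables do not carry over. Pictures are saved under pics/ and viewed, about 8 in all and at most 12, crops included, and the job is handed in when it is done.

Besides the shell and the picture viewer there is one more tool, called after "Emit:" as name(argument=value, ...), one argument or row to a line, values as JSON. carry_out: Moves the arm, as the interface text tells. Its arguments: {"type":"object","properties":{"moves":{"type":"array"},"newtons":{"type":"number"}},"required":["moves"]}

```bash
mkdir -p pics; cat > h.py <<'E'
import numpy as np, cv2
from station import bot
from scipy.spatial.transform import Rotation as R
def cam(n):
    c=bot.camera_info(n); f=210/np.tan(np.radians(c["vertical_fov"])/2)
    a=np.array(c["attitude"],float)
    M=a if a.shape==(3,3) else R.from_quat(a[[1,2,3,0]]).as_matrix()
    return c,f,M,np.array(c["position"])
def ray(n,px):
    c,f,M,p=cam(n); K=np.array([[f,0,c["cx"]],[0,f,c["cy"]],[0,0,1]])
    u=np.atleast_2d(np.array(px,float)); s=cv2.undistortPointsIter(u.reshape(-1,1,2),K,np.array([c["k1"],0,0,0,0.]),None,None,(3,100,1e-10))[:,0]
    return p,(M@np.c_[s[:,0],-s[:,1],-np.ones(len(s))].T).T
def at_z(n,px,z):
    p,d=ray(n,px); return p+d*((z-p[2])/d[:,2])[:,None]
def proj(n,X):
    c,f,M,p=cam(n); v=(np.atleast_2d(X)-p)@M; s=np.c_[v[:,0]/-v[:,2],-v[:,1]/-v[:,2]]
    s=s*(1+c["k1"]*(s**2).sum(1))[:,None]; return s*f+[c["cx"],c["cy"]]
def save(im,f): cv2.imwrite("pics/"+f,cv2.cvtColor(im,cv2.COLOR_RGB2BGR))
E
python3 - <<'E'
from h import *
for n in("top","side"):
    print(bot.camera_info(n)); save(bot.read_camera(n),n+"0.png")
    for l in("rack","red_end","case","blue_case","green_case","tab_a","hammer","glue"):
        for s in bot.silhouettes(l,n): print(n,l,round(s["score"],2),np.round(s["location"]),s["region"].sum(), np.round(at_z(n,s["location"],0.03)[0],3))
o=bot.get_obs();print(o)
E
```

```text
{'vertical_fov': 47.32563422566756, 'cx': 274.84491162152204, 'cy': 199.35090997124314, 'k1': -0.020803012543871596, 'position': array([0.33987999, 0.00498636, 1.11998787]), 'attitude': array([ 0.71283441,  0.06318381, -0.07064741, -0.69489845])}
top rack 0.8 [293. 155.] 3050 [ 0.656 -0.045  0.03 ]
top red_end 0.82 [361. 159.] 322 [ 0.651 -0.204  0.03 ]
top red_end 0.61 [314. 109.] 364 [ 0.774 -0.093  0.03 ]
top case 0.76 [254. 226.] 564 [0.485 0.042 0.03 ]
top case 0.74 [200. 295.] 1259 [0.328 0.157 0.03 ]
top case 0.73 [209. 226.] 337 [0.483 0.145 0.03 ]
top blue_case 0.57 [302. 158.] 167 [ 0.649 -0.065  0.03 ]
top blue_case 0.56 [342. 174.] 354 [ 0.614 -0.16   0.03 ]
top green_case 0.54 [254. 177.] 336 [0.601 0.047 0.03 ]
top green_case 0.26 [259. 158.] 203 [0.646 0.036 0.03 ]
top tab_a 0.72 [304. 158.] 196 [ 0.649 -0.07   0.03 ]
top tab_a 0.71 [322. 159.] 223 [ 0.649 -0.112  0.03 ]
top tab_a 0.68 [258. 158.] 201 [0.646 0.038 0.03 ]
top tab_a 0.66 [239. 161.] 203 [0.638 0.082 0.03 ]
top tab_a 0.58 [280. 161.] 195 [ 0.64  -0.014  0.03 ]
top tab_a 0.57 [342. 159.] 224 [ 0.651 -0.159
[... 1263 characters left out ...]
21513075,  0.47699293,  0.02239103,  1.55542691, -0.01151423,
        1.10929178, -0.08315769]), 'joint_vel': array([ 1.04310927e-03, -2.62285684e-04,  7.00425163e-04,  1.30430307e-04,
        5.87635257e-04, -4.70524922e-05, -2.99109661e-04]), 'joint_torque': array([ 1.67835551e-04, -5.96312070e+01,  1.60581719e+00, -2.81542951e+01,
        1.23253083e-02,  1.67590708e-03, -1.25237591e-05]), 'eef_pos': array([0.30192913, 0.60371331, 0.24830109]), 'tool_rot': array([-1.43205925e-05,  2.29848011e-01,  9.73226537e-01,  6.97731470e-06]), 'contact_force': array([-1.48938298, -1.01186335, -0.38215349]), 'torque': array([ 0.0129436 , -0.00788761, -0.02068071]), 'gripper_width': 1.0008668609695122}
```

```bash
python3 - <<'E'
import cv2
a=cv2.imread("pics/top0.png")[60:340,40:520]; cv2.imwrite("pics/t1.png",cv2.resize(a,None,fx=1.65,fy=1.65,interpolation=3))
b=cv2.imread("pics/top0.png")[80:280,180:400]; cv2.imwrite("pics/t2.png",cv2.resize(b,None,fx=3,fy=3,interpolation=3))
E
```

```text
(no output)
```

View pics/t1.png

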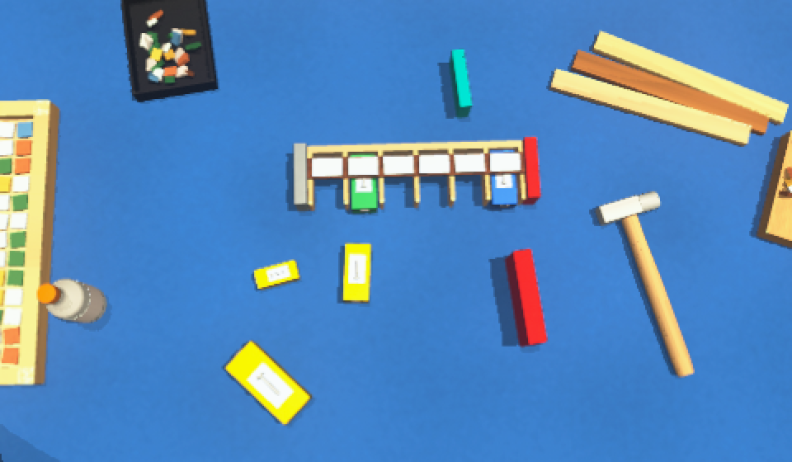

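View pics/t2.png

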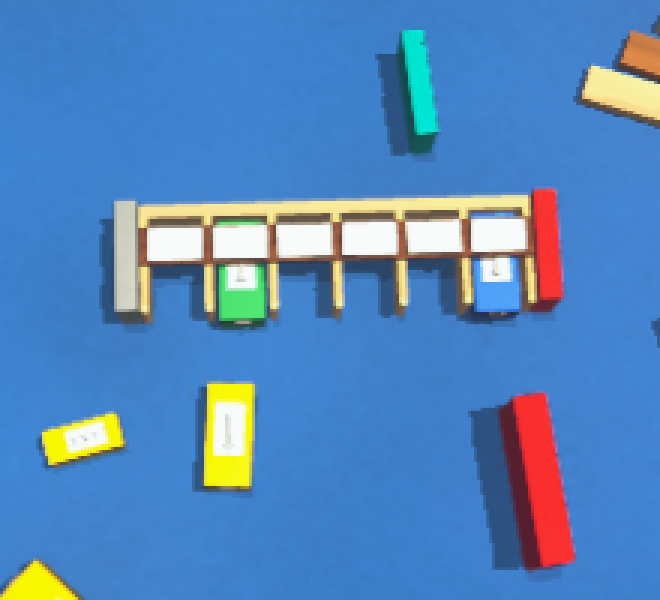

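View pics/side0.png

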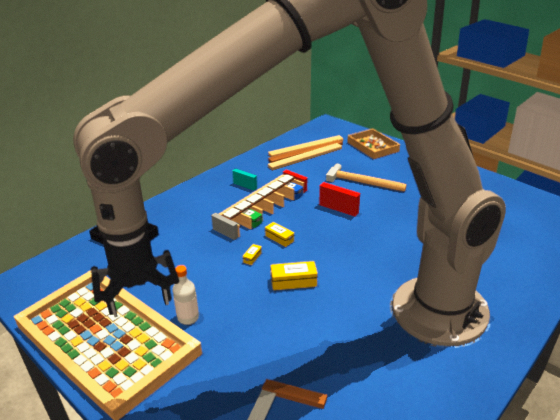

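The top view shows these candidates:

| Class | Candidate | Pixel |
|---|---|---|
| Yellow case | small | (209,226) |
| Yellow case | **middle, chosen** | (254,226) |
| Yellow case | big | (200,295) |
| Red end | **small block on the rack's right end, chosen** | (361,159) |
| Red end | large loose red block | (358,240) |
| Red end | turquoise block | (319,109) |

Red is at −y, so counting runs f, e, d. The d label is at about (303,159).

The blue case sits in bay f and the green case in bay b, so bay d is empty.

```bash
cat >> h.py <<'E'
def mask(n,kind,im=None):
    im=bot.read_camera(n) if im is None else im
    h=cv2.cvtColor(im,cv2.COLOR_RGB2HSV).astype(int)
    return im,h
def case_top(im):
    """yellow case pose from top picture: minAreaRect of top-face colour at z=.032"""
    h=cv2.cvtColor(im,cv2.COLOR_RGB2HSV); m=cv2.inRange(h,(22,150,120),(36,255,255))
    cs,_=cv2.findContours(m,cv2.RETR_EXTERNAL,cv2.CHAIN_APPROX_NONE); out=[]
    for c in cs:
        if cv2.contourArea(c)<80: continue
        P=at_z("top",c[:,0],.032)[:,:2]; r=cv2.minAreaRect((P*1000).astype(np.float32)); a=r[2]; s=r[1]
        if s[0]<s[1]: a-=90; s=s[::-1]
        out.append((np.round(r[0],1),np.round(s,1),round((a+90)%180-90,1)))
    return out
def tool(d):
    o=bot.get_obs(); q=np.array(o["tool_rot"]); return R.from_quat(q[[1,2,3,0]]).inv().apply(np.array(d))*100
E
python3 - <<'E'
from h import *
im=cv2.cvtColor(cv2.imread("pics/top0.png"),cv2.COLOR_BGR2RGB)
print(case_top(im))
h=cv2.cvtColor(im,cv2.COLOR_RGB2HSV); m=cv2.inRange(h,(0,0,190),(179,45,255)); m[:140]=0;m[178:]=0;m[:,:222]=0;m[:,360:]=0
n,l,st,ce=cv2.connectedComponentsWithStats(m)
P=[]
for i in range(1,n):
    if st[i,4]>60: P.append(ce[i]); print(st[i],ce[i],np.round(at_z("top",ce[i],.05)[0],4))
P=np.array(sorted(map(tuple,P)))
W=at_z("top",P[:6],.05)[:,:2]
k=np.array([125,75,25,-25,-75,-125])/1000
by=np.polyfit(k,W,1); yaw=np.degrees(np.arctan2(-by[0][0],by[0][1])); c=by[1]
ux=np.array([np.cos(np.radians(yaw)),np.sin(np.radians(yaw))]); print("scale",np.linalg.norm(by[0]),"yaw",yaw,"rack origin",c-.052*ux)
o=c-.052*ux;uy=np.array([-ux[1],ux[0]])
# overlay model in side and top
s=cv2.cvtColor(cv2.imread("pics/side0.png"),cv2.COLOR_BGR2RGB)
big={}
for nme,pic in(("top",im),("side",s)):
    b=cv2.resize(pic,None,fx=4,fy=4,interpolation=2)
    for yc in k:
        q=[np.r_[o+ux*(.052+a)+uy*(yc+d),.05] for a,d in((-.013,-.021),(.013,-.021),(.013,.021),(-.013,.021))]
        cv2.polylines(b,[np.round(proj(nme,np.array(q))*4+1.5).astype(int)],True,(255,0,255),1)
    for c,sz,a in case_top(im):
        if abs(sz[0]-80)<8:
            a=np.radians(a);u=np.array([np.cos(a),np.sin(a)]);v=np.array([-u[1],u[0]])
            q=[np.r_[c/1000+u*i*.04+v*j*.018,.032] for i,j in((-1,-1),(1,-1),(1,1),(-1,1))]
            cv2.polylines(b,[np.round(proj(nme,np.array(q))*4+1.5).astype(int)],True,(255,0,255),1)
    big[nme]=b
x=np.vstack([big["top"][560:1000,880:1480],np.pad(big["side"][660:1000,840:1280],((0,0),(0,160),(0,0)))[:,:600]])
save(cv2.resize(x,None,fx=.75,fy=.75,interpolation=3),"ov.png")
E
```

```text
[(array([335.8, 153.3]), array([112.9,  51.6]), 49.0), (array([483. , 149.2]), array([57.8, 26. ]), -73.1), (array([488.6,  38.1]), array([78.7, 35.3]), -0.6)]
[222 147   3  31  93] [223. 162.] [0.6298 0.1178 0.05  ]
[315 153  19  11 188] [324.43085106 158.29787234] [ 0.6451 -0.1163  0.05  ]
[337 153  19  11 201] [345.67164179 157.97014925] [ 0.6473 -0.1656  0.05  ]
[251 155  18  11 194] [259.58247423 160.10309278] [0.6366 0.0336 0.05  ]
[272 154  19  12 197] [281.03045685 159.6142132 ] [ 0.6392 -0.0159  0.05  ]
[294 154  19  11 203] [302.8226601  159.06896552] [ 0.6419 -0.0662  0.05  ]
[229 156  19  11 206] [237.88349515 160.92718447] [0.6333 0.0836 0.05  ]
[341 166   9   8  70] [345.05714286 169.52857143] [ 0.6197 -0.1641  0.05  ]
[256 168   9   8  69] [260.01449275 171.65217391] [0.6092 0.0318 0.05  ]
scale 0.6979423331030946 yaw 2.384924692797612 rack origin [0.5796859  0.02861854]
```

View pics/ov.png

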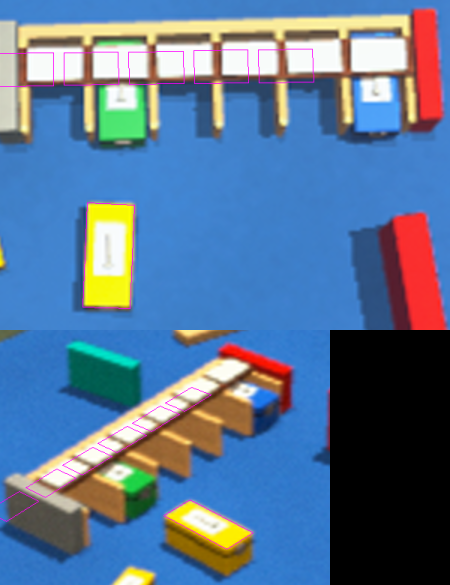

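The overlay picked up a stray white blob, which spoiled the fit. Using only the six real label centres gives:
- Rack yaw +3.2°, origin (0.5886, −0.0439).
- Labels f (0.647, −0.166), e (0.645, −0.116), d (0.642, −0.066).
- Case at (0.4886, 0.038), yaw −0.6°. Its overlay fits in both cameras.

I'll start moving.

Emit:
carry_out(
  moves=[
    [[0,0,10],[-4.6,-3.8,0],0],
    [[0,0,20],[-9.3,-7.6,0],0],
    [[0,0,30],[-13.9,-11.4,0],0],
    [[0,0,40],[-18.6,-15.2,0],0],
    [[0,0,50],[-23.2,-19,0],0],
  ],
  newtons=40,
)

```text
t: 1.52
eef_pos: [0.4252, 0.3282, 0.2486]
tool_rot: [-0.0, 0.622, 0.783, 0.0]
contact_force: [0.8, 0.1, 0.9]
gripper_width: -0.001
```

```bash
python3 - <<'E'
from h import *
o=bot.get_obs();p=o["eef_pos"];q=np.array(o["tool_rot"]);r=R.from_quat(q[[1,2,3,0]])
y=r.as_matrix()[:,1];print(o["t"],p,"tool y yaw",np.degrees(np.arctan2(y[1],y[0])),o["gripper_width"],r.as_matrix()[:,2])
print(tool(np.array([.6473,-.1656,.085])-p))
E
```

```text
1.525 [0.4251997  0.32815342 0.24862515] tool y yaw 13.086664203114642 -0.001221817722524385 [ 5.57273178e-04  7.23836462e-04 -9.99999583e-01]
[-53.13136385  10.44184833  16.33914522]
```

Emit:
carry_out(
  moves=[
    [[0,0,5],[-6.1,1.2,0],0],
    [[0,0,10],[-12.2,2.4,0],0],
    [[0,0,10],[-18.3,3.6,0],0],
    [[0,0,10],[-24.4,4.8,0],0],
    [[0,0,10],[-30.5,6,0],0],
  ],
)

```text
t: 2.15
eef_pos: [0.5543, 0.0456, 0.2487]
tool_rot: [0.0, 0.685, 0.728, 0.001]
contact_force: [1.4, 1.1, -0.3]
gripper_width: -0.001
```

```bash
cat >> h.py <<'E'
def go(t):
    o=bot.get_obs();p=o["eef_pos"];q=np.array(o["tool_rot"]);r=R.from_quat(q[[1,2,3,0]])
    y=r.as_matrix()[:,1];print(o["t"],np.round(p,4),"yaw",np.degrees(np.arctan2(y[1],y[0])).round(2),"F",np.round(o["contact_force"],1),"go",np.round(tool(np.array(t)-p),2))
E
python3 -c "
from h import *
go([.6473,-.1656,.085])"
```

```text
2.15 [0.5543 0.0456 0.2487] yaw 3.46 F [ 1.4  1.1 -0.3] go [-21.65   7.99  16.37]
```

Emit:
carry_out(
  moves=[
    [[0,0,0],[-5.5,2,1],0],
    [[0,0,0],[-11,4,4],0],
    [[0,0,0],[-16.5,6,9],0],
    [[0,0,0],[-21.6,8,14],0],
    [[0,0,0],[-21.6,8,16.3],0],
  ],
)

```text
t: 2.78
eef_pos: [0.6471, -0.1671, 0.0842]
tool_rot: [0.001, 0.687, 0.727, -0.0]
contact_force: [0.0, 0.8, 0.5]
gripper_width: -0.003
```

Emit:
carry_out(
  moves=[
    [[0,0,0],[0,0,0.6],0],
    [[0,0,0],[0,0,1.2],0],
    [[0,0,0],[0,0,1.2],0],
  ],
)

```text
t: 3.15
eef_pos: [0.6471, -0.162, 0.0745]
tool_rot: [0.0, 0.685, 0.729, 0.001]
contact_force: [-0.5, 0.1, 0.2]
gripper_width: 0.002
```

```bash
python3 -c "
from h import *
go([.6473,-.1656,.067]); im=bot.read_camera('side'); save(cv2.resize(im[120:320,180:420],None,fx=3,fy=3,interpolation=3),'s2.png');print(case_top(bot.read_camera('top')))"
```

```text
3.15 [ 0.6471 -0.162   0.0745] yaw 3.54 F [-0.5  0.1  0.2] go [-0.36 -0.01  0.75]
[(array([508.8,  37.2]), array([37.1, 34.5]), 1.5)]
```

View pics/s2.png

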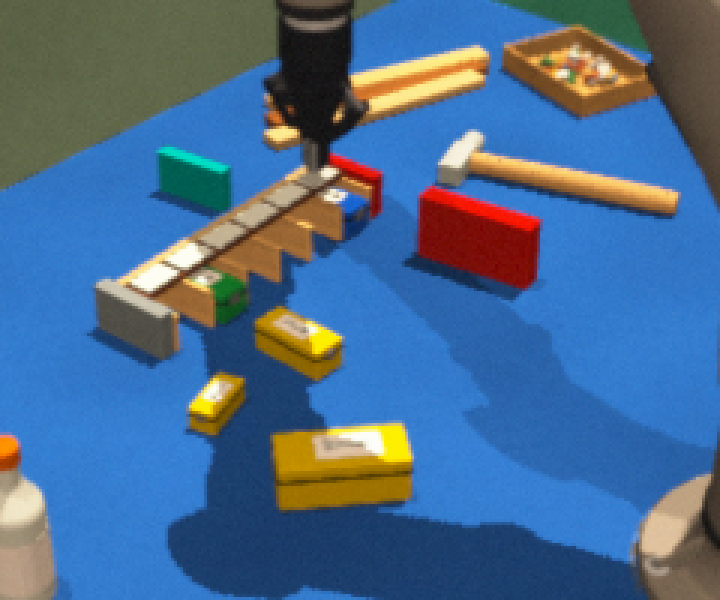

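The picture shows the closed fingers just above the label next to the red cheek, around (310,175) in the crop. The case is unmoved. I'll go down to touch.

Emit:
carry_out(
  moves=[
    [[0,0,0],[-0.3,0,0.4],0],
    [[0,0,0],[-0.3,0,0.7],0],
    [[0,0,0],[-0.3,0,0.9],0],
    [[0,0,0],[-0.3,0,0.9],0],
  ],
)

```text
t: 3.75
eef_pos: [0.6468, -0.1669, 0.0671]
tool_rot: [-0.0, 0.686, 0.728, 0.001]
contact_force: [-6.7, 2.2, 21.5]
gripper_width: -0.001
```

Emit:
carry_out(
  moves=[
    [[0,0,0],[1,0,-0.1],0],
    [[0,0,0],[2.5,0,-0.1],0],
    [[0,0,0],[4,0,-0.1],0],
    [[0,0,0],[5,0,-0.1],0],
    [[0,0,0],[5,0,0],0],
  ],
)

```text
t: 4.38
eef_pos: [0.6451, -0.1183, 0.067]
tool_rot: [0.002, 0.686, 0.728, 0.001]
contact_force: [-4.3, -0.3, 21.8]
gripper_width: -0.003
```

Emit:
carry_out(
  moves=[
    [[0,0,0],[1,0,-0.1],0],
    [[0,0,0],[2.5,0,-0.1],0],
    [[0,0,0],[3.8,0,-0.1],0],
    [[0,0,0],[4.7,0,-0.1],0],
    [[0,0,0],[4.7,0,0],0],
  ],
)

```text
t: 5.0
eef_pos: [0.6425, -0.0717, 0.067]
tool_rot: [0.002, 0.686, 0.728, 0.001]
contact_force: [-4.9, -2.8, 22.3]
gripper_width: -0.001
```

Emit:
carry_out(
  moves=[
    [[0,0,0],[0,0,-6],0],
    [[0,0,0],[4,-3.6,-8],0],
    [[0,0,0],[8.5,-7.3,-8],0],
    [[0,0,0],[13,-11,-8],0],
    [[0,0,0],[17.3,-14.5,-8],0],
  ],
)

```text
t: 5.62
eef_pos: [0.4842, 0.0958, 0.1443]
tool_rot: [-0.0, 0.686, 0.728, 0.0]
contact_force: [1.1, 2.0, 0.4]
gripper_width: 0.0
```

```bash
python3 -c "
from h import *
print(case_top(bot.read_camera('top')));go([.4886,.090,.027])"
```

```text
[(array([488.5,  38. ]), array([78.8, 35.1]), -0.6)]
5.675 [0.4787 0.1015 0.1432] yaw 3.86 F [-6.2  3.6 -1.8] go [-1.26  0.98 11.61]
```

Emit:
carry_out(
  moves=[
    [[0,0,0],[0,0,0],0],
    [[0,0,0],[0,0,4],0],
    [[0,0,0],[0,0,8],0],
    [[0,0,0],[0,0,11],0],
    [[0,0,0],[0,0,11.7],0],
  ],
)

```text
t: 6.3
eef_pos: [0.4856, 0.0926, 0.0258]
tool_rot: [-0.0, 0.686, 0.727, -0.001]
contact_force: [0.2, -0.1, -0.7]
gripper_width: -0.001
```

```bash
python3 -c "
from h import *
im=bot.read_camera('top');print(case_top(im));go([.4886,.067,.027]);save(cv2.resize(im[130:300,170:400],None,fx=3,fy=3,interpolation=3),'t3.png')"
```

```text
[(array([488.5,  38.1]), array([78.8, 35.3]), -0.6)]
6.35 [0.4858 0.0928 0.0261] yaw 3.31 F [-0.1 -0.3 -0.7] go [-2.6   0.13 -0.09]
```

View pics/t3.png

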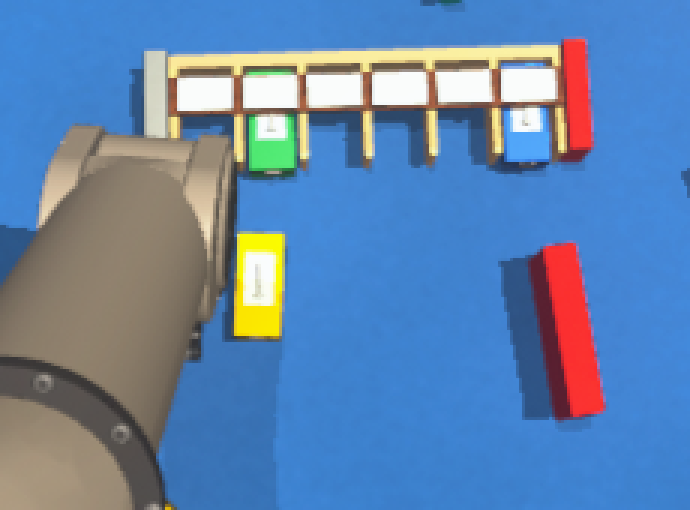

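Emit:
carry_out(
  moves=[
    [[0,0,0],[-1.2,0.1,0],0],
    [[0,0,0],[-2.2,0.1,0],0],
    [[0,0,0],[-3,0.1,0],0],
    [[0,0,0],[-4,0.1,0],0],
    [[0,0,0],[-5,0.1,0],0],
  ],
)

```text
t: 6.98
eef_pos: [0.4901, 0.0445, 0.0277]
tool_rot: [0.0, 0.685, 0.728, 0.001]
contact_force: [-0.7, 4.6, 2.6]
gripper_width: -0.001
```

Emit:
carry_out(
  moves=[
    [[0,0,0],[-1,0,0],0],
    [[0,0,0],[-2,0,0],0],
    [[0,0,0],[-3,0,0],0],
    [[0,0,0],[-4,0,0],0],
    [[0,0,0],[-4.5,0,0],0],
  ],
)

```text
t: 7.6
eef_pos: [0.4922, -0.0015, 0.0272]
tool_rot: [-0.0, 0.686, 0.728, -0.0]
contact_force: [-0.5, 3.8, 3.5]
gripper_width: 0.002
```

```bash
python3 -c "
from h import *
im=bot.read_camera('top');print(case_top(im));go([.494,-.0456,.027])"
```

```text
[(array([483.1, 149.3]), array([58.9, 25.9]), -73.3)]
7.65 [ 0.4922 -0.002   0.0272] yaw 3.34 F [0.3 1.  0.4] go [-4.36 -0.08  0.03]
```

Emit:
carry_out(
  moves=[
    [[0,0,0],[-1,0,0],0],
    [[0,0,0],[-2,0,0],0],
    [[0,0,0],[-3,0,0],0],
    [[0,0,0],[-3.8,0,0],0],
    [[0,0,0],[-4.3,0,0],0],
  ],
)

```text
t: 8.28
eef_pos: [0.4948, -0.0443, 0.0272]
tool_rot: [-0.0, 0.686, 0.728, -0.0]
contact_force: [-0.5, 0.8, -0.5]
gripper_width: -0.002
```

Emit:
carry_out(
  moves=[
    [[0,0,0],[0,0,0],0],
    [[0,0,0],[1.5,0,0],0],
    [[0,0,0],[4,-2,-4],0],
    [[0,0,0],[7,-6,-8],0],
    [[0,0,0],[9,-9,-8],0],
  ],
)

```text
t: 8.9
eef_pos: [0.3996, 0.0436, 0.109]
tool_rot: [0.0, 0.685, 0.729, 0.002]
contact_force: [-0.3, 0.3, 0.5]
gripper_width: -0.004
```

```bash
python3 -c "
from h import *
im=bot.read_camera('top');print(case_top(im));go([.43,-.0756,.107]);print(bot.get_obs()['q'])
s=bot.read_camera('side');save(np.vstack([cv2.resize(x,(600,300),interpolation=2) for x in (im[130:270,200:400][:, :],s[150:290,180:380])]),'t4.png')"
```

```text
[(array([347. , 166.8]), array([77.4, 49.6]), 47.8), (array([495.7, -73.8]), array([79.5, 35.1]), 3.4)]
8.95 [0.3941 0.0448 0.1075] yaw 3.68 F [-5.   1.3 -1. ] go [-12.25   2.81   0.  ]
[-0.67248295  0.2666155   0.46496264  2.33580406 -0.22277588  0.58090333
  0.02999304]
```

View pics/t4.png

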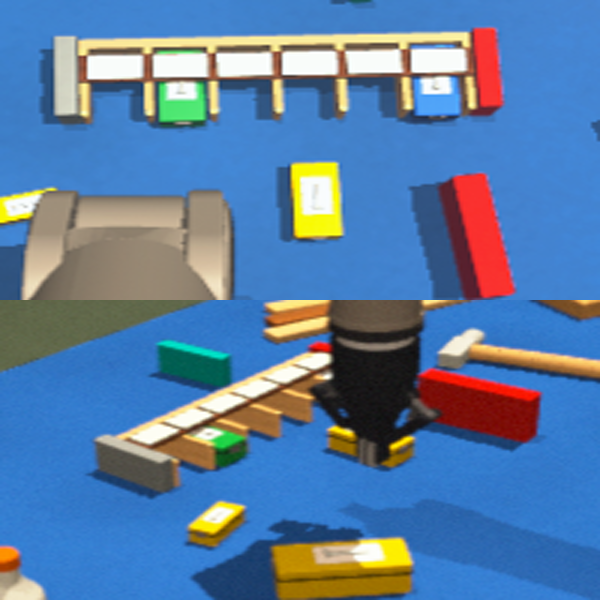

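Sideways push done: the case is at (0.4957, −0.0738), yaw 3.4°, which is on bay d's axis. Next I'll turn the fingers and move in behind it.

Emit:
carry_out(
  moves=[
    [[0,0,-10],[-2.4,0.8,0],0],
    [[0,0,-20],[-5,1.4,0],0],
    [[0,0,-30],[-8,2,0],0],
    [[0,0,-40],[-11,2.2,0],0],
    [[0,0,-50],[-12,2.2,0],0],
  ],
)

```text
t: 9.62
eef_pos: [0.4296, -0.0788, 0.1072]
tool_rot: [0.0, 0.312, 0.95, -0.0]
contact_force: [-0.6, 0.7, -0.0]
gripper_width: -0.001
```

Emit:
carry_out(
  moves=[
    [[0,0,-10],[0,0,0],0],
    [[0,0,-20],[0,0,0],0],
    [[0,0,-30],[0,0,0],0],
    [[0,0,-40],[0,0,0],0],
    [[0,0,-40],[0,0,0],0],
  ],
)

```text
t: 10.25
eef_pos: [0.4293, -0.0771, 0.1072]
tool_rot: [0.0, -0.029, 1.0, 0.0]
contact_force: [0.0, -0.2, 0.2]
gripper_width: -0.001
```

```bash
python3 -c "
from h import *
go([.428,-.078,.027]);print(bot.get_obs()['q'])"
```

```text
10.25 [ 0.4293 -0.0771  0.1072] yaw 93.36 F [ 0.  -0.2  0.2] go [ 0.13 -0.09  8.02]
[-0.06228376  0.30167433  0.11241605  2.23611258 -0.05925409  0.60631415
  1.72324942]
```

Emit:
carry_out(
  moves=[
    [[0,0,0],[0.1,-0.1,3],0],
    [[0,0,0],[0.1,-0.1,6],0],
    [[0,0,0],[0.1,-0.1,7.6],0],
    [[0,0,0],[0.1,-0.1,8],0],
    [[0,0,0],[0.1,-0.1,8],0],
  ],
)

```text
t: 10.88
eef_pos: [0.4282, -0.0784, 0.0274]
tool_rot: [0.0, -0.029, 1.0, -0.0]
contact_force: [0.4, -0.7, 0.6]
gripper_width: 0.002
```

```bash
python3 -c "
from h import *
im=bot.read_camera('top');print(case_top(im));go([.590-.015*.998,-.0689-.015*.056,.027])"
```

```text
[(array([335.8, 153.4]), array([112.3,  51. ]), 47.8), (array([483. , 149.2]), array([57.8, 26. ]), -73.1)]
10.925 [ 0.4284 -0.0784  0.0277] yaw 93.37 F [-0.6  0.2  0.7] go [-14.69   0.     0.08]
```

Emit:
carry_out(
  moves=[
    [[0,0,0],[-1,0,0],0],
    [[0,0,0],[-1.8,0,0],0],
    [[0,0,0],[-2.8,0,0],0],
    [[0,0,0],[-4,0,0],0],
    [[0,0,0],[-5.2,0,0],0],
  ],
)

```text
t: 11.55
eef_pos: [0.4809, -0.0753, 0.0273]
tool_rot: [0.0, -0.03, 1.0, -0.0]
contact_force: [-0.3, -0.3, -1.0]
gripper_width: -0.003
```

```bash
python3 -c "
from h import *
im=bot.read_camera('top');print(case_top(im));go([.590-.015*.998,-.0689-.015*.056,.027])
s=bot.read_camera('side');save(np.vstack([cv2.resize(x,(600,300),interpolation=2) for x in (im[130:230,240:390],s[150:250,220:370])]),'t5.png')"
```

```text
[(array([335.9, 153.6]), array([112.2,  50.1]), 48.8), (array([483. , 149.5]), array([58.4, 26. ]), -73.4)]
11.6 [ 0.4834 -0.075   0.0276] yaw 93.46 F [ 0.5  0.5 -0.5] go [-9.18 -0.03  0.09]
```

View pics/t5.png

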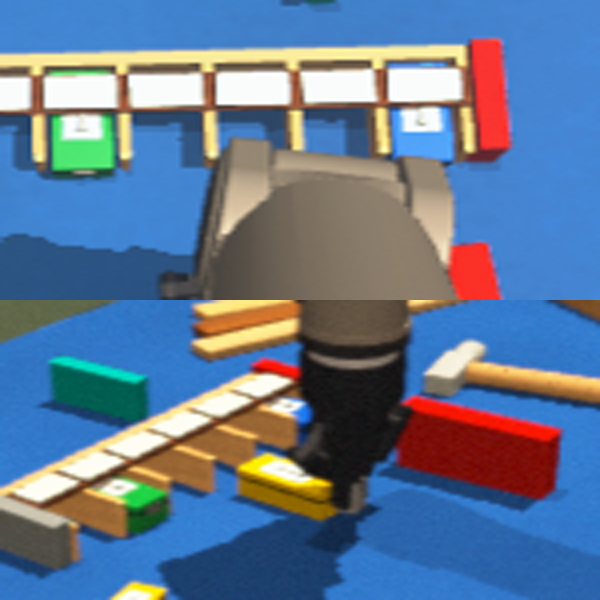

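The side view shows the finger behind the case (around (345,490)) and the case lying straight, heading for the third bay. I'll carry on.

Emit:
carry_out(
  moves=[
    [[0,0,0],[-1,0,0],0],
    [[0,0,0],[-2,0,0],0],
    [[0,0,0],[-3,0,0],0],
    [[0,0,0],[-4,0,0],0],
    [[0,0,0],[-4.6,0,0],0],
  ],
)

```text
t: 12.28
eef_pos: [0.5264, -0.0725, 0.0273]
tool_rot: [0.0, -0.03, 1.0, 0.0]
contact_force: [-3.5, 0.1, 2.9]
gripper_width: 0.001
```

```bash
python3 -c "
from h import *
go([.590-.015*.998,-.0689-.015*.056,.027])
s=bot.read_camera('side');im=bot.read_camera('top')
save(np.vstack([cv2.resize(x,(600,300),interpolation=2) for x in (im[130:230,240:390],s[150:250,220:370])]),'t6.png')"
```

```text
12.275 [ 0.5264 -0.0725  0.0273] yaw 93.43 F [-3.5  0.1  2.9] go [-4.87 -0.01  0.03]
```

View pics/t6.png

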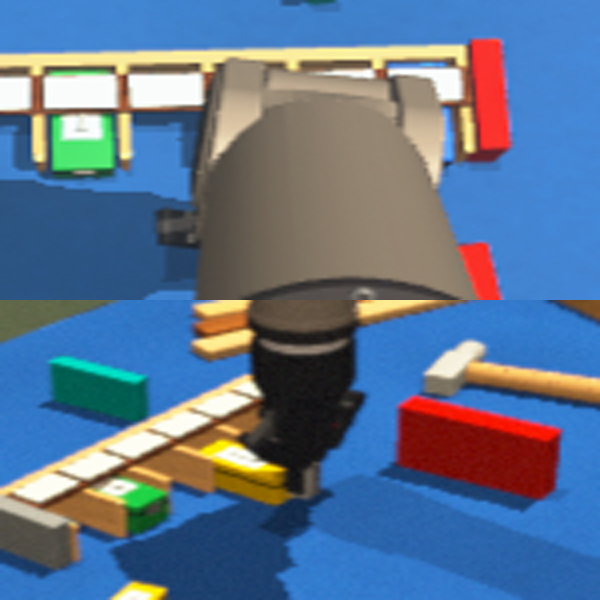

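The case is entering bay d, right of the divider at about (190,465), with only 3–4 N of sliding force. I'll push it home.

Emit:
carry_out(
  moves=[
    [[0,0,0],[-1,0,0],0],
    [[0,0,0],[-2,0,0],0],
    [[0,0,0],[-3,0,0],0],
    [[0,0,0],[-3.8,0,0],0],
    [[0,0,0],[-4.2,0,0],0],
  ],
)

```text
t: 13.0
eef_pos: [0.5681, -0.07, 0.0273]
tool_rot: [-0.0, -0.03, 1.0, 0.0]
contact_force: [-4.6, 0.0, 2.9]
gripper_width: -0.0
```

Emit:
carry_out(
  moves=[
    [[0,0,0],[-0.3,0,0],0],
    [[0,0,0],[-0.5,0,0],0],
    [[0,0,0],[-0.7,0,0],0],
    [[0,0,0],[-0.7,0,0],0],
  ],
)

```text
t: 13.5
eef_pos: [0.5753, -0.0696, 0.0274]
tool_rot: [0.001, -0.03, 1.0, 0.0]
contact_force: [-0.2, 0.6, -0.0]
gripper_width: 0.001
```

Emit:
carry_out(
  moves=[
    [[0,0,0],[-0.2,0,0],0],
    [[0,0,0],[-0.4,0,0],0],
    [[0,0,0],[-0.4,0,0],0],
  ],
)

```text
t: 13.88
eef_pos: [0.5758, -0.0697, 0.0269]
tool_rot: [-0.003, -0.03, 1.0, 0.0]
contact_force: [-8.1, 1.1, 6.6]
gripper_width: -0.004
```

It stalled at x = 0.5758 (home predicted at 0.575) with the force rising. I'll back off and check.

Emit:
carry_out(
  moves=[
    [[0,0,0],[0.5,0,0],0],
    [[0,0,0],[2.5,0,0],0],
    [[0,0,0],[6,0,-2],0],
    [[0,0,0],[9,4,-7],0],
    [[0,0,0],[11,9,-10],0],
  ],
)

```text
t: 14.5
eef_pos: [0.4663, 0.0083, 0.1253]
tool_rot: [0.001, -0.028, 1.0, 0.0]
contact_force: [1.2, 1.3, 1.0]
gripper_width: -0.001
```

Emit:
carry_out(
  moves=[
    [[0,0,0],[0,5,-2],0],
    [[0,0,0],[0,10,-4],0],
    [[0,0,0],[0,15,-4],0],
    [[0,0,0],[0,15,-4],0],
  ],
)

```text
t: 15.0
eef_pos: [0.4575, 0.1632, 0.1645]
tool_rot: [0.001, -0.034, 0.999, 0.002]
contact_force: [0.4, -0.6, -0.6]
gripper_width: -0.004
```

```bash
python3 - <<'E'
from h import *
im=bot.read_camera('top');s=bot.read_camera('side')
go([.5,0,.1])
for r in case_top(im): print(r)
ux=np.array([np.cos(np.radians(3.2)),np.sin(np.radians(3.2))]);uy=np.array([-ux[1],ux[0]]);o=np.array([.5886,-.0439])
for l in("blue_case","green_case","hammer","glue"):
    print(l,[(np.round(x["location"]),round(x["score"],2)) for x in bot.silhouettes(l,"top")[:2]])
# near top edge midpoint of case, expected home
for b,nm in((im,"top"),(s,"side")):
    q=[np.r_[o+ux*(.036+i*.04)+uy*(-.025+j*.018),.032] for i,j in((-1,-1),(1,-1),(1,1),(-1,1))]
    B=cv2.resize(b,None,fx=6,fy=6,interpolation=2); cv2.polylines(B,[np.round(proj(nm,np.array(q))*6+2.5).astype(int)],True,(255,0,255),1)
    c=proj(nm,np.r_[o+ux*.036-uy*.025,.03])[0]*6; x0,y0=int(c[0])-300,int(c[1])-150
    if nm=="top":A=B[y0:y0+300,x0:x0+600]
    else: A=np.vstack([A,B[y0:y0+300,x0:x0+600]])
save(A,"t7.png")
E
```

```text
15.1 [0.4574 0.1585 0.1638] yaw 93.49 F [-0.6 -0.5  0.5] go [ -3.28 -16.08   6.38]
(array([607.3, -67.3]), array([40.8, 35.4]), 1.6)
blue_case [(array([344., 174.]), 0.59)]
green_case [(array([258., 172.]), 0.71)]
hammer [(array([434., 218.]), 0.91)]
glue []
```

View pics/t7.png

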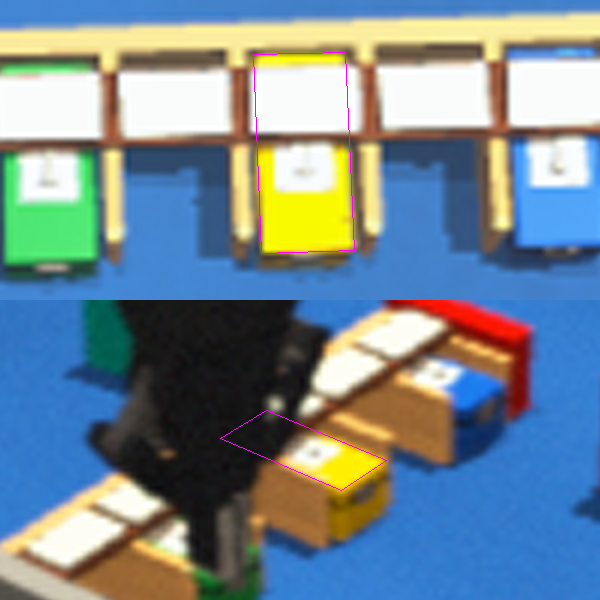

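The case sits on the outline predicted for home, to about 1 mm in both views. It is in the third bay from red, flat, level with the blue and green ones.

```bash
python3 -c "
from station import bot
print(bot.hand_in())"
```

```text
the job is handed in; nothing more can be done
None
```

I counted to the third bay from the red end, pushed the yellow case fully home in it, and handed the job in at about t = 15 s. No verdict is reported.

- **Counting:** The red end is on the right, so I slid the closed fingertips from the first label to the second and third (tab_f, tab_e, tab_d) at about 22 N. They touched no label beyond. The case had not moved from its starting place after the count.
- **Pushing:** I pushed the middle-sized yellow case 112 mm sideways onto the bay's axis, where it measured within 1 mm and 0.2° of it. Then I pushed it in from behind until it stalled at x = 0.5758, against a predicted 0.575.
- **Last checks:** The case matches the predicted home outline to about 1 mm in both cameras, lying flat. The blue and green cases and the hammer look unmoved in the pictures. The networks put the green case and the hammer a few pixels off their first positions, which I took for scatter in their reports.
- **Not confirmed:** The glue bottle was not found in the last top picture, probably hidden by the arm. The fingers never came near it at low height.
- **One mistake on the way:** My first automatic fit of the rack took in a stray white spot and was wrong. I redid it by hand from the six label centres.

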